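Open the sagging bolt of the store cage and hold its gate ajar

TASK

The tape roll in the small mesh cage is wanted, so open its sprung gate for a colleague's hand: first push the lock grip on top of the gate along the rail to its far end stop, away from the bolt. Then take the barrel bolt by its ball knob and, lifting it so that its sagging nose clears the bent-up lip of the keeper, draw it fully back, and pull the gate about 10 cm open at its latch edge - never wide open. Finish holding the gate still at that opening, with the hand still on it because the spring would shut it, and leave the things standing around and on the cage where they are.

Things in the scene. Friction and masses are not known exactly. Their poses are not given: they have to be found in the camera images.
- cage: Fixed mesh cage of dark square tube, 142 mm high, roof level with the gate's top. Origin on the table under the middle of the front (gate) plane; x points into the cage (171 mm deep), y along the shut gate to the latch post (y = 168 to 206 mm). Front faces at x = -8 mm, hinge line at y = -180 mm, gate's latch edge at y = 165 mm. Place and yaw vary from run to run
- lock_grip (a point): Middle of the lock slide's grip: a dark upright ribbed block on the gate's top rail, 14 mm thick across the gate, 30 long along it, 32 high; this point is 16 mm below its top, 26 mm above the rail. An arm reaches forward from it, and at the start its foot stands over a collar on the bolt, so the bolt cannot be lifted. Slides along the cage's -y, away from the ball knob
- lock (a joint): Travel of the lock slide in m: 0 to 0.008 at the start (over the bolt), 0.09 at its far end stop; friction about 1.5 N, stays where it is left
- bolt_knob (a point): Centre of the bolt's ball knob, 26 mm across, on an upright stem 10 mm thick, 26 mm in front of the gate's plane and about 30 mm above the gate's top, clear of it. The steel rod below, 11 mm thick, runs along the gate's front and ends in a thicker nose (27 mm, 21 long) lying in the keeper
- bolt (a joint): How far the bolt is drawn, in m: 0 shut, 0.052 fully back (the knob moves along the gate towards the hinge, the cage's -y while the gate is shut). The nose is clear of the keeper from 0.031 on. Friction about 1 N. Cannot be drawn past about 0.002 unless lifted, nor lifted while the lock slide is over it
- bolt_lift (a joint): Tipping of the bolt about its tail, in rad: 0 sagging (falls back by its weight, about 4 N at the knob), 0.09 fully lifted. The tail is 140 mm from the knob, so 0.09 lifts the knob by 12 mm and leans it 5 mm towards the hinge. The nose passes the lip from about 0.035 on (knob 5 mm up); raising the knob 7 to 11 mm is a good lift
- keeper_lip (a point): Top of the bent-up entry lip of the keeper, a sheet-metal pocket on the latch post; the thick nose of the sagging bolt hangs 7 mm below this point behind it, the rod lies over it
- gate (a joint): Opening of the gate in rad: 0 shut, grows as the latch edge swings towards the robot (the cage's -x) about the upright hinge line; 0.29 is 10 cm open at the latch edge. Springs shut it: about 0.6 N m at 0 and 1 N m at 0.3. Stops at 1.3
- gate_hinge (a point): Point of the gate's hinge line level with the gate's top (z = 142 mm)
- gate_edge (a point): Top of the gate at its free latch edge, 345 mm from the hinge line
- wood_block: Loose bystander: wooden block 42 x 105 x 28 mm to the right on the table
- pen_black: Loose bystander: pen 9 x 140 x 12 mm at the left front
- blades: Loose bystander: flat case of spare blades, 26 x 105 x 13 mm, lying on the cage's roof towards the back on the hinge side; origin under its middle
- weight: Loose bystander: small steel block with a knob, 40 x 62 x 51 mm, on the table at the left front

How it is judged:
On the way, in this order (a step that is already met when the one before it is completed fails the run):
1. the lock slide is at its far end stop while the bolt is still shut (value of joint lock above 0.083 m and value of joint bolt below 0.012 m), for 0.1 s.
2. the bolt, lifted over the keeper's lip, is drawn clear of the keeper (value of joint bolt above 0.031 m and value of joint lock above 0.083 m).
At the end, for the whole second after the job is handed in: The gate stands still between 0.20 and 0.42 rad open (7 to 14 cm at the latch edge) with the fingers pressing on it or on its bolt with more than 1 N; the bolt is drawn back more than 31 mm and the lock slide is within 7 mm of its far end stop (all of step 2 and value of joint gate between 0.2 and 0.42 rad and velocity of joint gate between -0.05 and 0.05 rad/s and contact force between the fingers and gate above 1 N); the arm keeps its last pose, push and grip.
It fails at once if the gate is opened wide (beyond 0.65 rad, 22 cm at the latch edge) (value of joint gate above 0.65 rad).
It fails at once if a thing standing round or on the cage is shifted by more than 3 cm (distance of any of blades, wood_block, weight, pen_black from where it was at the start of the episode above 0.03 m).
It also fails if it takes over 45 s, if anything falls off the work surface, if the arm or the gripper's body presses on something with over 40 N, if the wrist force passes 120 N, or if a joint passes its speed limit or range.

ROBOT

A 6-joint arm with a two-finger parallel gripper is mounted at the origin on a cart in front of the work surface, level with it; the furniture and walls round the work are solid. World frame = base frame: x ahead of the robot, y to its left, z up, the work surface at z = 0. Lengths are in m, angles in rad, forces in N, time in s.
With the tool pointing down it reaches from about 0.35 to 0.875 m from the base axis. Payload 4.2 kg.
Tool frame: the origin (TCP) lies midway between the tips of the shut fingers; the grasp point (between the pads) lies 19 mm behind it (ctrl.grip_depth is the distance from the TCP to the grasp point, in m); x points along the fingers, y is the direction in which the jaws open and shut, and the axes are right-handed (so a half turn about x gives the same grasp; the last joint's range is limited). The gripper opens to 85 mm and grips with 20 to 120 N. Pads are 22 mm wide; open, the fingers measure 114 mm over their backs; the gripper's body (76 mm by 85 mm) begins 54 mm behind the grasp point. The pads swing forward as they close: fully open they stand 13 mm farther back than shut.
Start: joints at [-1.024, 0.385, 0.008, 0, -1.194, -0.259], TCP at [0.177, -0.599, 0.231] pointing down, gripper open.
Joint ranges: [-3.14, 3.14], [-1.21, 2.06], [-1.07, 1.41], [-3.16, 2.05], [-2.99, -0.16], [-3.1, 3.1]. Speed limits (rad/s): [2.79, 2.79, 3.14, 3.14, 3.14, 3.14].

INTERFACE

Orientations are given as a unit quaternion [x, y, z, w].
In Python, from cell import ctrl gives the robot as it stands. The module is installed in compiled form; this text tells all that it offers.
- The arm moves only by the shell command python3 -m crank 'ROWS' [FORCE]. ROWS is a JSON object of lists of equal length, an entry for each row: "dp": the shift along the tool's x, y, z in units of 40 mm (1.0 is 40 mm), a list of three; "turn": the turn, a rotation vector about the tool's x, y, z in rad, a list of three; "hand": the closure in counts, from 0 (fully open) to 255 (shut). In form: {"dp": [[x, y, z], ...], "turn": [[rx, ry, rz], ...], "hand": [hand, ...]}. A call has 1 to 12 rows; each row shifts and turns the commanded pose from where the row before left it, along the tool's axes as they then stand; what a row does not reach is not made up. A row lasts 1/10 s, in which the tool goes at most 50 mm and 8.59 degrees, less where a joint would pass 70% of its speed; a pose out of reach is approached as far as the arm can. A call is refused whole if a number of a shift passes 1 or a number of a turn 0.15, either way. A call with a gripper value outside its range is refused whole. The fingers move at their own pace and stop on an object; FORCE is the grip in N (left out, the last holds). Time passes only in rows, so rows that do not move let the fingers close. It gives the time, the measured TCP pose, the force and the opening at its end, in the units of the state.
- ctrl.state(): the state, without advancing time (a new reading comes with each control period).
- ctrl.snapshot(name): name is "scene" or "top"; returns a dict with "img" (420x560x3 uint8, red, green, blue), "depth" (420x560 float32, m along the optical axis (not along the pixel's ray), 0 where there is no reading), "mtx" (3x3 intrinsics, pixels), "R" (3x3) and "t" (3): a world point X has camera coordinates R X + t. Camera axes: x right, y down, z forward; pixel columns grow to the right and rows downward; lengths in m; the calibration is good to about 2 mm. A picture is of the moment at which its call begins.
- ctrl.finish_job(): hands the job in, once; it reports no verdict.
The state is a dict: "time_s": time; "joint_positions": joint angles; "joint_vel": joint speeds; "joint_efforts": joint torques, N m; "eef_pos": TCP position; "eef_rot": TCP orientation; "wrist_force": force on the tool from outside, world axes, zero at the start; "wrist_torque": the same for the moment, N m; "gripper_width": opening from 0.0 (shut) to 1.0 (fully open).
Only numpy, scipy, OpenCV 4.12 (cv2) and the standard library are available. Lean on these libraries where they do the work, as an engineer would, in place of code of your own. Each camera call takes 0.05 s, during which the arm holds its last target.

## Working session

There is one attempt and no reset: what is moved stays moved. The work goes in short steps, Python scripts to look and compute and a shell command to move; the robot and the scene stay as the last step left them, time stands still between calls to the robot, and variables do not carry over. Pictures are saved under pics/ and viewed, and the job is handed in when it is done.

```bash
mkdir -p pics; cat > h.py <<'E'
import numpy as np,cv2,pickle
from cell import ctrl
def snap(n,f):
    s=ctrl.snapshot(n); pickle.dump(s,open(f'pics/{f}.pkl','wb')); cv2.imwrite(f'pics/{f}.png',s['img'][:,:,::-1]); return s
def load(f): return pickle.load(open(f'pics/{f}.pkl','rb'))
def pt(s,u,v,d=None):
    d=s['depth'][int(v),int(u)] if d is None else d
    c=np.linalg.inv(s['mtx'])@[u,v,1]*d
    return s['R'].T@(c-s['t'])
def atz(s,u,v,z):
    r=s['R'].T@(np.linalg.inv(s['mtx'])@[u,v,1]); o=-s['R'].T@s['t']
    return o+r*(z-o[2])/r[2]
def proj(s,X):
    c=s['mtx']@(s['R']@np.array(X)+s['t']); return c[:2]/c[2]
def crop(s,f,u0,v0,u1,v1,k):
    cv2.imwrite(f'pics/{f}.png',cv2.resize(s['img'][v0:v1,u0:u1,::-1],None,fx=k,fy=k,interpolation=cv2.INTER_CUBIC))
E
python3 - <<'E'
from h import *
for n in('scene','top'):
    s=snap(n,n+'0'); print(n,-s['R'].T@s['t'],s['R'])
st=ctrl.state(); print(st)
E
```

```text
scene [-0.63598316 -0.95304788  1.05053118] [[ 0.6349499  -0.77239776 -0.01550241]
 [-0.40584819 -0.31641885 -0.85741843]
 [ 0.65736282  0.55070937 -0.51438635]]
top [0.43673684 0.00752807 1.27077223] [[ 2.30693919e-02 -9.99731965e-01  1.94963153e-03]
 [-9.93127804e-01 -2.31407272e-02 -1.14724328e-01]
 [ 1.14738694e-01  7.10387202e-04 -9.93395454e-01]]
{'time_s': 0.1, 'joint_positions': array([-1.02442236e+00,  3.85467705e-01,  6.74040939e-03, -4.23870164e-04,
       -1.19401379e+00, -2.58590278e-01]), 'joint_vel': array([-0.00050459, -0.00161853,  0.00227757,  0.0005874 ,  0.00138605,
       -0.00065856]), 'joint_efforts': array([-5.57683215e-04, -3.93319845e+01,  1.88928777e+01,  4.19793516e+00,
       -2.60190034e-03,  1.06980856e-06]), 'eef_pos': array([ 0.17724483, -0.59878297,  0.23033121]), 'eef_rot': array([-0.10065421,  0.69994787,  0.1020286 ,  0.69966555]), 'wrist_force': array([ 0.62428086, -0.277555  , -0.26217711]), 'wrist_torque': array([-0.00696569, -0.05604812,  0.01320775]), 'gripper_width': 1.0008898798954697}
```

View pics/scene0.png

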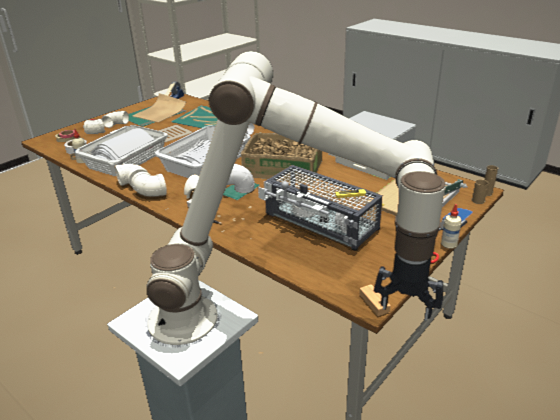

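View pics/top0.png

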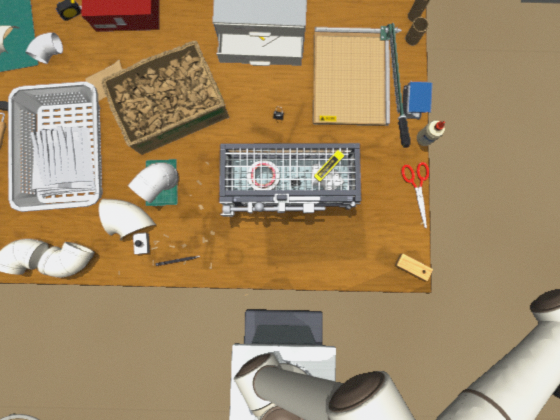

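```bash
python3 - <<'E'
from h import *
s=load('top0'); crop(s,'c1',210,135,370,220,5)
s=load('scene0'); crop(s,'c2',255,160,390,250,6)
E
```

```text
(no output)
```

View pics/c1.png

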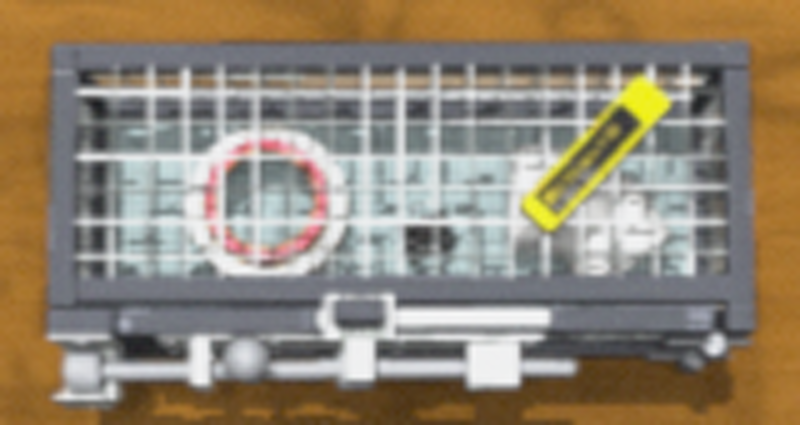

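View pics/c2.png

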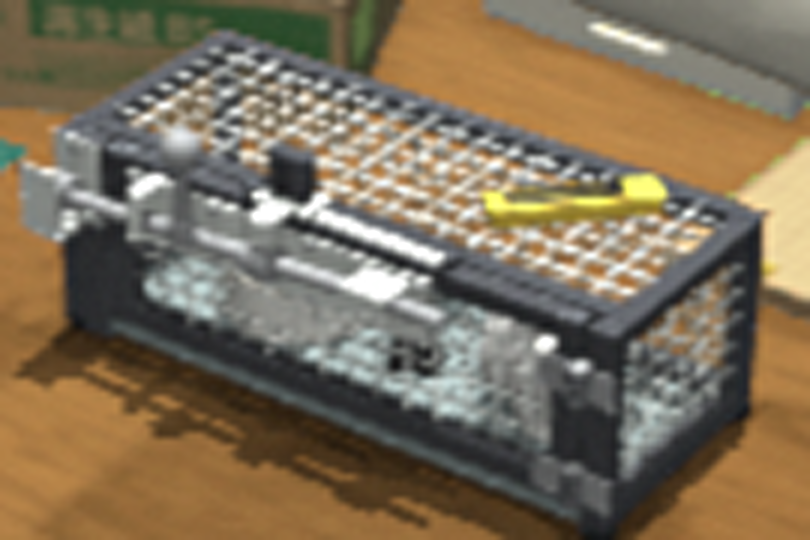

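```bash
python3 - <<'E'
from h import *
s=load('top0')
P=lambda u,v,z:atz(s,210+u/5-.4,135+v/5-.4,z)
for n,u,v,z in [('BL',52,45,.142),('BR',748,43,.142),('FR',755,330,.142),('FL',47,338,.142),('ball',247,360,.172),('grip',358,314,.184),('roof front L',75,290,.142),('nose',85,372,.12)]: print(n,P(u,v,z), pt(s,210+u/5-.4,135+v/5-.4))
t=load('scene0')
for n,u,v in[('ball',180,147),('grip',292,172)]:
    print(n,pt(t,255+u/6,160+v/6))
d=s['depth']
for v in range(192,214): print(v,[round(float(pt(s,u,v)[2])*1000) for u in range(252,300,2)])
E
```

```text
BL [0.74602101 0.19869451 0.142     ] [7.84884198e-01 2.22715584e-01 1.63803886e-04]
BR [ 0.75675331 -0.20527833  0.142     ] [ 0.75761393 -0.20585063  0.13896436]
FR [ 0.58871791 -0.20952472  0.142     ] [ 0.5890901  -0.21005627  0.1392357 ]
FL [0.57469063 0.1944294  0.142     ] [ 5.92065519e-01  2.17969100e-01 -1.65704787e-04]
ball [0.56131853 0.07806497 0.172     ] [0.56019268 0.07742753 0.18192965]
grip [0.58684528 0.01701748 0.184     ] [0.58701399 0.01702814 0.18277861]
roof front L [0.60272163 0.17957689 0.142     ] [0.60256379 0.17941329 0.1430734 ]
nose [0.55801545 0.17519456 0.12      ] [0.55774233 0.17481698 0.12259149]
ball [0.5548357  0.07021707 0.18346857]
grip [0.58704573 0.01221244 0.17240077]
192 [141, 139, 141, 143, 140, 144, 141, 139, 147, 142, 138, 144, 138, 139, 137, 143, 144, 142, 140, 140, 142, 145, 137, 140]
193 [143, 139, 140, 144, 142, 141, 144, 141, 145, 144, 142, 142, 141, 140, 138, 137, 145, 142, 143, 141, 138, 139, 141, 139]
194 [140, 139, 142, 138, 140, 141, 138, 139, 140, 142, 140, 140, 147, 174, 173, 153, 148, 146, 151, 142, 141, 144, 140, 141]
195 [1
[... 1549 characters left out ...]
119, 122, 128, 125, 123, 123, 127]
208 [118, 117, 180, 183, 182, 178, 122, 120, 121, 120, 125, 119, 122, 131, 147, 153, 151, 123, 124, 121, 125, 123, 125, 126]
209 [120, 120, 180, 184, 180, 181, 118, 119, 122, 120, 121, 117, 120, 130, 152, 151, 150, 125, 123, 120, 122, 122, 123, 124]
210 [116, 115, 116, 175, 177, 126, 119, 118, 118, 114, 119, 116, 119, 126, 151, 150, 149, 119, 119, 119, 120, 116, 116, 121]
211 [104, -1, 2, 0, 126, 111, -2, 2, -2, -1, -4, -3, -1, 127, 126, 122, 124, -5, -1, 1, 3, -4, 1, -6]
212 [115, 0, -2, 1271, 1271, 1, -2, -1, -1, -3, -2, 2, 0, 121, 123, 120, 121, -4, -1, -1, 1, -2, 1, 1]
213 [-2, 1, 4, -3, -4, 0, 2, 0, 4, 1, -7, 0, -3, 2, 3, 3, -2, -5, 1, 2, 0, 0, -3, -3]
```

```bash
cat >> h.py <<'E'
from scipy.spatial.transform import Rotation as Ro
def plan(X,yaw=None):
    """remaining tool-frame shift (units) to world X; turn for jaw (tool y) heading yaw, tool x down"""
    st=ctrl.state(); R=Ro.from_quat(st['eef_rot']).as_matrix(); p=st['eef_pos']
    print('t',round(st['time_s'],2),'p',p.round(4),'w',round(st['gripper_width'],3),'F',st['wrist_force'].round(1),'T',st['wrist_torque'].round(2)); print('R',R.round(3).tolist())
    print('dp units',(R.T@(np.array(X)-p)/.04).round(3))
    if yaw is not None:
        best=None
        for k in(0,np.pi):
            y=np.array([np.cos(yaw+k),np.sin(yaw+k),0]);x=np.array([0,0,-1.]);T=np.c_[x,y,np.cross(x,y)]
            print('turn',Ro.from_matrix(R.T@T).as_rotvec().round(3),'then dp',(T.T@(np.array(X)-p)/.04).round(3))
E
python3 - <<'E'
from h import *
plan([.587,.017,.26],.03)
s=load('top0')
for v in range(196,214,1): print(v,[round(float(pt(s,u,v)[2])*1000) for u in range(222,256,2)])
E
```

```text
t 0.1 p [ 0.1772 -0.5988  0.2303] w 1.001 F [ 0.6 -0.3 -0.3] T [-0.01 -0.06  0.01]
R [[-0.001, -0.284, 0.959], [0.002, 0.959, 0.284], [-1.0, 0.002, -0.0]]
dp units [-0.72  11.858 14.19 ]
turn [ 1.828e+00 -2.000e-03 -1.000e-03] then dp [ -0.742  10.701 -15.08 ]
turn [-1.313e+00  1.000e-03 -2.000e-03] then dp [ -0.742 -10.701  15.08 ]
196 [141, 139, 142, 139, 140, 140, 9, 142, 139, 142, 141, 140, 140, 139, 142, 139, 141]
197 [140, 143, 142, 138, 138, 143, 140, 142, 143, 140, 144, 141, 139, 142, 139, 138, 143]
198 [144, 142, 145, 141, 142, 142, 138, 141, 143, 144, 144, 137, 148, 143, 140, 141, 143]
199 [141, 142, 142, 139, 138, 144, 143, 141, 143, 141, 146, 140, 139, 143, 139, 141, 137]
200 [142, 145, 141, 140, 141, 138, 145, 142, 143, 139, 142, 139, 141, 137, 140, 142, 142]
201 [143, 142, 145, 140, 141, 140, 141, 142, 142, 142, 143, 143, 139, 141, 141, 139, 142]
202 [137, 142, 141, 135, 141, 138, 100, 128, 128, 125, 133, 135, 134, 132, 135, 131, 137]
203 [125, 124, 138, 119, 123, 125, 100, 106, 108, 103, 126, 130, 129, 140, 137, 127, 127]
204 [100, 98, 95, 99, 101, 101, 97, 56, 79, 79, 72, 102, 106, 139, 139, 106, 102]
205 [2, 113, 112, 116, 116, 105, 97, 51, 53, 53, 53, 93, 34, 141, 139, 107, 29]
206 [1, 121, 124, 118, 115, 109, 97, 25, -2, 26, 30, 29, 21, 136, 137, 107, 29]
207 [-2, 128, 119, 120, 114, 104, 109, 111, 110, 116, 113, 115, 116, 138, 144, 113, 117]
208 [0, 126, 126, 119, 118, 115, 116, 115, 113, 117, 113, 113, 115, 139, 137, 118, 117]
209 [-3, 119, 123, 121, 115, 115, 116, 114, 115, 115, 118, 119, 122, 137, 143, 120, 120]
210 [-2, 122, 118, 123, 118, 116, 114, 117, 115, 111, 116, 114, 113, 137, 138, 116, 115]
211 [-3, 121, 123, 119, 112, 103, -2, -4, 0, -2, -2, -1, -5, 137, 138, 104, -1]
212 [-3, 113, 119, 120, 114, 106, -3, -3, -2, -1, -1, 0, -3, 0, 135, 115, 0]
213 [-4, 119, 112, 114, 112, 102, -1, 0, 3, -4, 0, -4, -5, -3, -1, -2, 1]
```

```bash
python3 -m crank '{"dp":[[-0.1,0,1],[-0.1,0,1],[-0.1,0,1],[-0.1,0,1],[-0.1,0,1],[-0.1,0,1],[-0.1,0,1],[0,0,1],[0,0,1],[0,0,0.5],[0,0,0]],"turn":[[-0.146,0,0],[-0.146,0,0],[-0.146,0,0],[-0.146,0,0],[-0.146,0,0],[-0.146,0,0],[-0.146,0,0],[-0.146,0,0],[-0.146,0,0],[0,0,0],[0,0,0]],"hand":[60,60,60,60,60,60,60,60,60,60,60]}' 20
python3 - <<'E'
from h import *
plan([.587,.017,.24],.03)
E
```

```text
time_s: 1.2
eef_pos: [0.3921, -0.3207, 0.2594]
eef_rot: [-0.508, 0.491, 0.509, 0.492]
wrist_force: [0.5, -0.9, -0.3]
gripper_width: 0.762
t 1.2 p [ 0.3921 -0.3207  0.2594] w 0.762 F [ 0.5 -0.9 -0.3] T [-0.03 -0.01 -0.01]
R [[-0.0, -0.999, -0.034], [0.001, -0.034, 0.999], [-1.0, 0.0, 0.001]]
dp units [ 0.491 -5.158  8.269]
turn [-3.137e+00  0.000e+00  1.000e-03] then dp [ 0.485  5.123 -8.291]
turn [ 0.004  0.001 -0.   ] then dp [ 0.485 -5.123  8.291]
```

```bash
python3 -m crank '{"dp":[[0,-0.47,0.75],[0,-0.47,0.75],[0,-0.47,0.75],[0,-0.47,0.75],[0,-0.47,0.75],[0,-0.47,0.75],[0.1,-0.47,0.75],[0.1,-0.47,0.75],[0.1,-0.47,0.75],[0.1,-0.47,0.75],[0.1,-0.43,0.77],[0,0,0]],"turn":[[0,0,0],[0,0,0],[0,0,0],[0,0,0],[0,0,0],[0,0,0],[0,0,0],[0,0,0],[0,0,0],[0,0,0],[0,0,0],[0,0,0]],"hand":[100,100,100,100,100,100,100,100,100,100,100,100]}'
python3 - <<'E'
from h import *
plan([.587,.017,.163],.03)
s=snap('scene','s1'); crop(s,'s1c',215,70,405,250,4)
s=snap('top','t1'); crop(s,'t1c',210,115,370,235,5)
E
```

```text
time_s: 2.4
eef_pos: [0.5888, 0.0164, 0.2374]
eef_rot: [-0.508, 0.492, 0.509, 0.491]
wrist_force: [-0.2, -0.2, 0.2]
gripper_width: 0.608
t 2.4 p [0.5888 0.0164 0.2374] w 0.608 F [-0.2 -0.2  0.2] T [-0.02  0.06  0.  ]
R [[-0.002, -0.999, -0.034], [-0.0, -0.034, 0.999], [-1.0, 0.002, -0.0]]
dp units [1.859 0.042 0.017]
turn [-3.138e+00  3.000e-03 -0.000e+00] then dp [ 1.859 -0.045 -0.016]
turn [ 0.004 -0.    -0.002] then dp [1.859 0.045 0.016]
```

View pics/s1c.png

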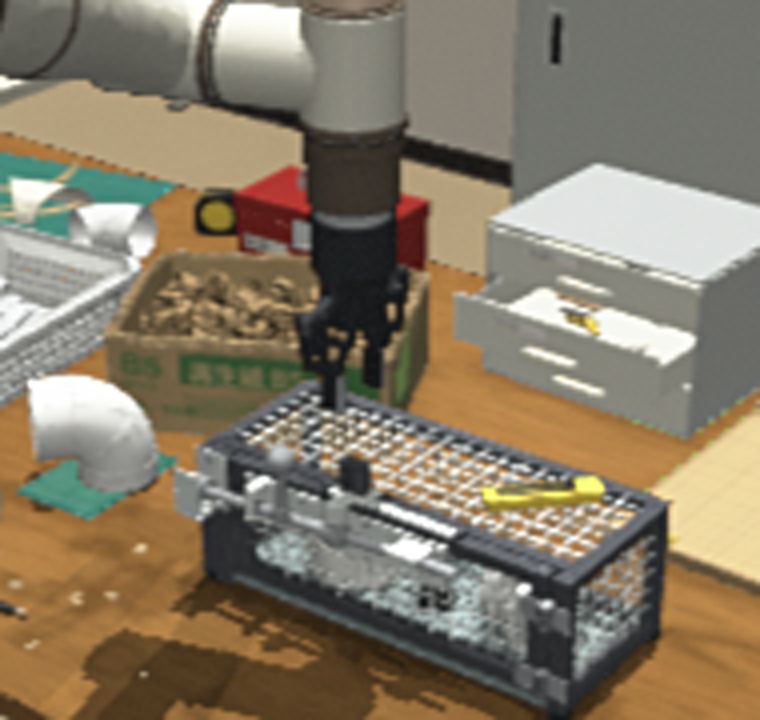

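View pics/t1c.png

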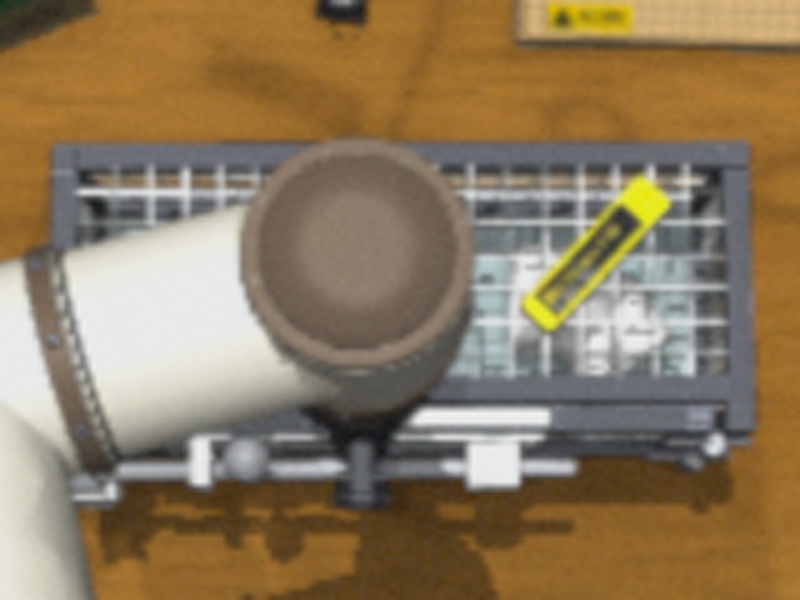

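```bash
python3 -m crank '{"dp":[[0.6,0.04,0],[0.6,0,0],[0.5,0,0],[0.23,0,0],[0,0,0],[0,0,0],[0,0,0],[0,0,0],[0,0,0]],"turn":[[0,0,0],[0,0,0],[0,0,0],[0,0,0],[0,0,0],[0,0,0],[0,0,0],[0,0,0],[0,0,0]],"hand":[100,100,100,100,100,255,255,255,255]}' 30
python3 - <<'E'
from h import *
plan([.5896,-.07,.160],.03)
s=snap('scene','s2'); crop(s,'s2c',255,130,390,230,6)
E
```

```text
time_s: 3.4
eef_pos: [0.5878, 0.0143, 0.164]
eef_rot: [0.509, -0.49, -0.507, -0.494]
wrist_force: [3.3, -0.4, 1.7]
gripper_width: 0.159
t 3.4 p [0.5878 0.0143 0.164 ] w 0.159 F [ 3.3 -0.4  1.7] T [-0.19 -1.11  0.1 ]
R [[0.006, -0.999, -0.032], [0.0, -0.032, 0.999], [-1.0, -0.006, 0.0]]
dp units [ 0.099  0.023 -2.107]
turn [-3.14  -0.009  0.   ] then dp [ 0.1   -0.018  2.107]
turn [0.002 0.    0.006] then dp [ 0.1    0.018 -2.107]
```

View pics/s2c.png

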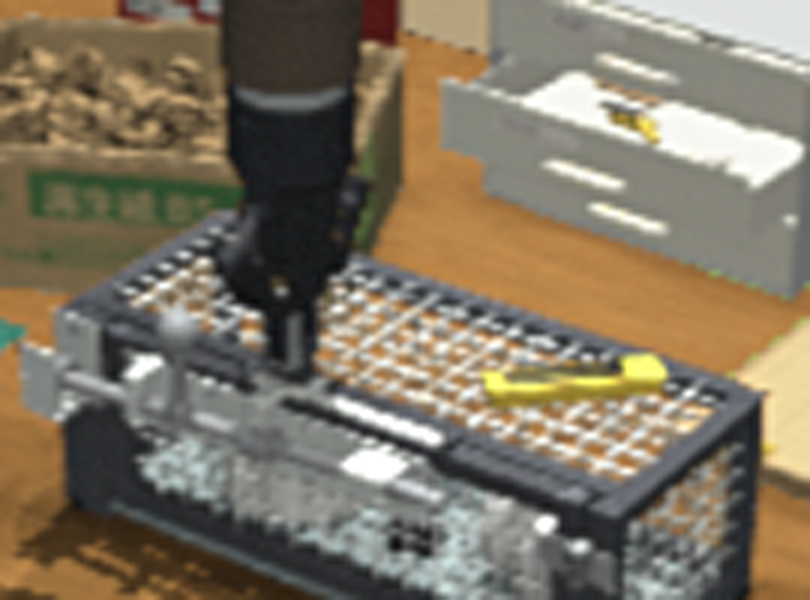

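```bash
python3 -m crank '{"dp":[[0,0,-0.2],[0,0,-0.25],[0,0,-0.25],[0,0,-0.25],[0,0,-0.25],[0,0,-0.25],[0,0,-0.2],[0,0,-0.15],[0,0,-0.1],[0,0,0]],"turn":[[0,0,0],[0,0,0],[0,0,0],[0,0,0],[0,0,0],[0,0,0],[0,0,0],[0,0,0],[0,0,0],[0,0,0]],"hand":[255,255,255,255,255,255,255,255,255,255]}'
python3 - <<'E'
from h import *
plan([.5896,-.07,.160],.03)
E
```

```text
time_s: 4.45
eef_pos: [0.5906, -0.0626, 0.164]
eef_rot: [0.51, -0.49, -0.506, -0.494]
wrist_force: [5.4, -0.5, 4.3]
gripper_width: 0.153
t 4.45 p [ 0.5906 -0.0626  0.164 ] w 0.153 F [ 5.4 -0.5  4.3] T [-0.23 -1.73  0.07]
R [[0.007, -0.999, -0.031], [-0.0, -0.031, 1.0], [-1.0, -0.007, -0.0]]
dp units [ 0.099  0.031 -0.185]
turn [-3.14  -0.011 -0.   ] then dp [ 0.099 -0.03   0.185]
turn [ 0.001 -0.     0.007] then dp [ 0.099  0.03  -0.185]
```

```bash
python3 -m crank '{"dp":[[0,0,-0.1],[0,0,-0.1],[0,0,-0.1],[0,0,-0.05],[0,0,0]],"turn":[[0,0,0],[0,0,0],[0,0,0],[0,0,0],[0,0,0]],"hand":[255,255,255,255,255]}'

```

```text
time_s: 4.95
eef_pos: [0.5912, -0.0734, 0.164]
eef_rot: [0.509, -0.489, -0.507, -0.495]
wrist_force: [5.0, 9.9, 5.3]
gripper_width: 0.154
```

```bash
python3 -m crank '{"dp":[[0,0,-0.1],[0,0,-0.05],[0,0,0]],"turn":[[0,0,0],[0,0,0],[0,0,0]],"hand":[255,255,255]}'

```

```text
time_s: 5.25
eef_pos: [0.5915, -0.0739, 0.1639]
eef_rot: [-0.507, 0.487, 0.509, 0.497]
wrist_force: [2.2, 28.9, 9.6]
gripper_width: 0.155
```

```bash
python3 -m crank '{"dp":[[0,0,0.1],[0,0,0],[0,0,0],[0,0,0],[-0.5,0,0],[-0.8,0,0],[-0.6,0,0],[0,0,0]],"turn":[[0,0,0],[0,0,0],[0,0,0],[0,0,0],[0,0,0],[0,0,0],[0,0,0],[0,0,0]],"hand":[255,150,150,150,150,150,130,100]}'
python3 - <<'E'
from h import *
s=load('top0'); print(atz(s,210+528/5,135+215/5,.155))
plan([.561,.078,.24],.03)
s=snap('scene','s3'); crop(s,'s3c',255,130,390,230,6)
E
```

```text
time_s: 6.05
eef_pos: [0.5896, -0.079, 0.2417]
eef_rot: [0.509, -0.491, -0.506, -0.494]
wrist_force: [0.2, 0.1, 0.5]
gripper_width: 0.606
[ 0.64874064 -0.07909937  0.155     ]
t 6.05 p [ 0.5896 -0.079   0.2417] w 0.606 F [0.2 0.1 0.5] T [-0.02  0.    0.08]
R [[0.006, -1.0, -0.03], [-0.0, -0.03, 1.0], [-1.0, -0.006, -0.001]]
dp units [0.037 0.597 3.945]
turn [-3.142e+00 -9.000e-03 -1.000e-03] then dp [ 0.043 -0.597 -3.945]
turn [ 0.    -0.001  0.006] then dp [0.043 0.597 3.945]
```

View pics/s3c.png

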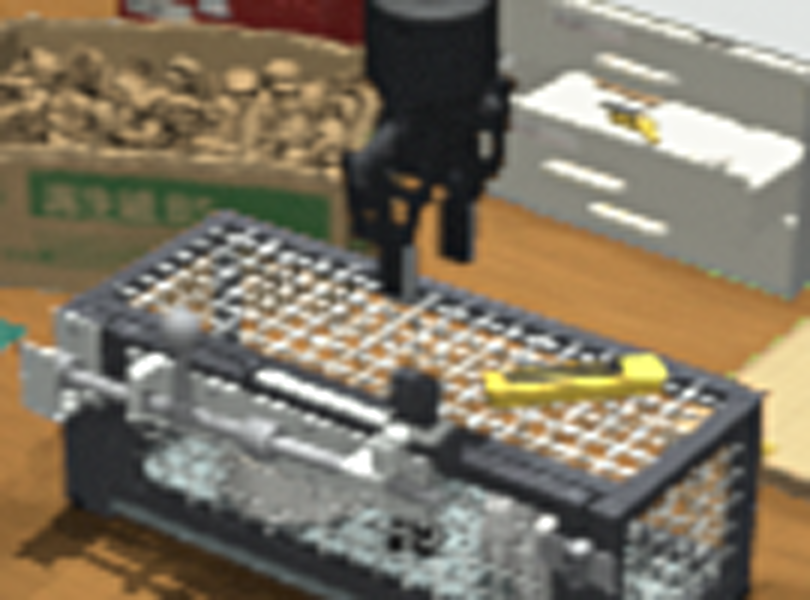

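```bash
python3 -m crank '{"dp":[[0,0.12,0.8],[0,0.12,0.8],[0,0.12,0.8],[0,0.12,0.8],[0,0.12,0.75],[0,0,0],[0.6,0,0],[0.6,0,0],[0.6,0,0],[0.35,0,0],[0,0,0]],"turn":[[0,0,0],[0,0,0],[0,0,0],[0,0,0],[0,0,0],[0,0,0],[0,0,0],[0,0,0],[0,0,0],[0,0,0],[0,0,0]],"hand":[100,100,100,100,100,100,100,100,100,100,100]}'
python3 - <<'E'
from h import *
plan([.561,.078,.152],.03)
s=snap('scene','s4'); crop(s,'s4c',255,130,390,230,6)
E
```

```text
time_s: 7.2
eef_pos: [0.5571, 0.0774, 0.1485]
eef_rot: [-0.506, 0.495, 0.509, 0.49]
wrist_force: [-0.3, 0.2, -0.7]
gripper_width: 0.608
t 7.2 p [0.5571 0.0774 0.1485] w 0.608 F [-0.3  0.2 -0.7] T [ 0.01 -0.03 -0.02]
R [[-0.008, -1.0, -0.029], [-0.003, -0.029, 1.0], [-1.0, 0.008, -0.003]]
dp units [-0.089 -0.096  0.012]
turn [ 3.141 -0.013  0.004] then dp [-0.088  0.097 -0.012]
turn [-0.001 -0.003 -0.008] then dp [-0.088 -0.097  0.012]
```

View pics/s4c.png

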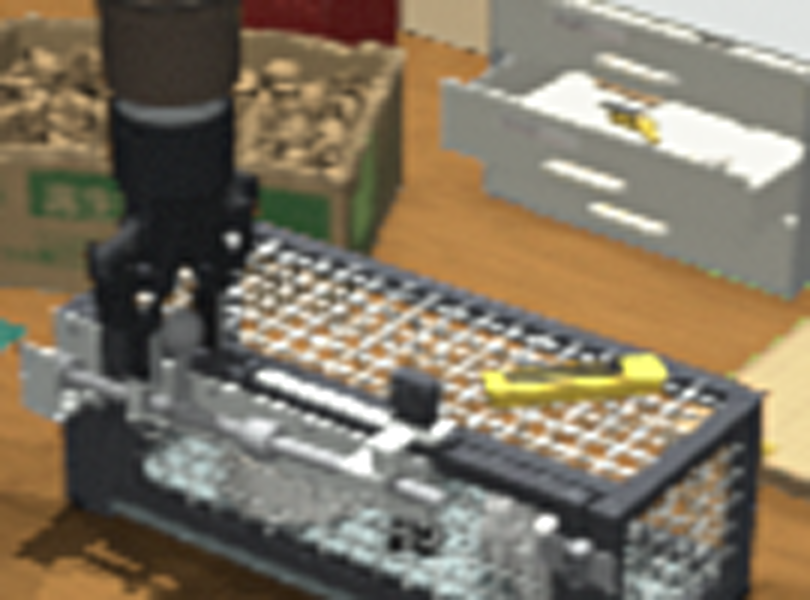

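```bash
python3 -m crank '{"dp":[[-0.05,-0.1,0],[0,0,0],[0,0,0],[0,0,0],[0,0,0],[0,0,0]],"turn":[[0,0,0],[0,0,0],[0,0,0],[0,0,0],[0,0,0],[0,0,0]],"hand":[100,100,255,255,255,255]}' 50
python3 - <<'E'
from h import *
plan([.561,.078,.152],.03)
E
```

```text
time_s: 7.85
eef_pos: [0.5636, 0.0795, 0.1549]
eef_rot: [0.508, -0.492, -0.508, -0.492]
wrist_force: [-1.6, -0.3, 4.6]
gripper_width: 0.269
t 7.85 p [0.5636 0.0795 0.1549] w 0.269 F [-1.6 -0.3  4.6] T [ 0.02  0.45 -0.1 ]
R [[0.001, -1.0, -0.031], [0.0, -0.031, 1.0], [-1.0, -0.001, 0.0]]
dp units [ 0.073  0.067 -0.035]
turn [-3.141e+00 -1.000e-03  0.000e+00] then dp [ 0.073 -0.067  0.035]
turn [0.001 0.    0.001] then dp [ 0.073  0.067 -0.035]
```

```bash
python3 -m crank '{"dp":[[-0.1,0,-0.03],[-0.1,0,-0.03],[-0.05,0,-0.03],[0,0,0]],"turn":[[0,0,0],[0,0,0],[0,0,0],[0,0,0]],"hand":[255,255,255,255]}'
python3 - <<'E'
from h import *
plan([.561,.078,.152],.03)
s=snap('scene','s5'); crop(s,'s5c',255,130,390,230,6)
E
```

```text
time_s: 8.25
eef_pos: [0.5631, 0.0757, 0.1636]
eef_rot: [-0.507, 0.493, 0.508, 0.492]
wrist_force: [-0.6, -0.3, -5.0]
gripper_width: 0.272
t 8.25 p [0.5631 0.0757 0.1636] w 0.272 F [-0.6 -0.3 -5. ] T [0.2  0.22 0.04]
R [[-0.001, -1.0, -0.03], [0.0, -0.03, 1.0], [-1.0, 0.001, 0.0]]
dp units [0.29 0.05 0.06]
turn [-3.141e+00  2.000e-03  0.000e+00] then dp [ 0.29  -0.051 -0.06 ]
turn [ 0.     0.    -0.001] then dp [0.29  0.051 0.06 ]
```

View pics/s5c.png

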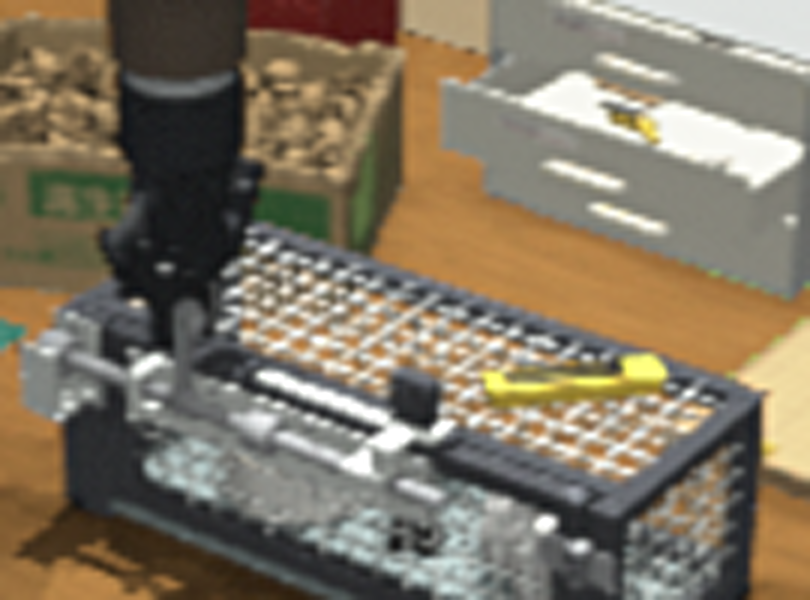

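```bash
python3 -m crank '{"dp":[[0,0,-0.1],[0,0,-0.2],[0,0,-0.2],[0,0,-0.2],[0,0,-0.2],[0,0,-0.15],[0,0,-0.1],[0,0,0]],"turn":[[0,0,0],[0,0,0],[0,0,0],[0,0,0],[0,0,0],[0,0,0],[0,0,0],[0,0,0]],"hand":[255,255,255,255,255,255,255,255]}'
python3 - <<'E'
from h import *
plan([.561,.078,.152],.03)
s=snap('scene','s6'); crop(s,'s6c',255,130,390,230,6)
E
```

```text
time_s: 9.1
eef_pos: [0.5648, 0.0289, 0.164]
eef_rot: [-0.507, 0.493, 0.508, 0.492]
wrist_force: [-1.7, -0.6, -3.6]
gripper_width: 0.27
t 9.1 p [0.5648 0.0289 0.164 ] w 0.27 F [-1.7 -0.6 -3.6] T [-0.13  0.5  -0.04]
R [[-0.001, -1.0, -0.03], [-0.001, -0.03, 1.0], [-1.0, 0.001, -0.001]]
dp units [0.298 0.057 1.231]
turn [-3.141e+00  1.000e-03 -1.000e-03] then dp [ 0.299 -0.058 -1.231]
turn [ 0.    -0.001 -0.001] then dp [0.299 0.058 1.231]
```

View pics/s6c.png

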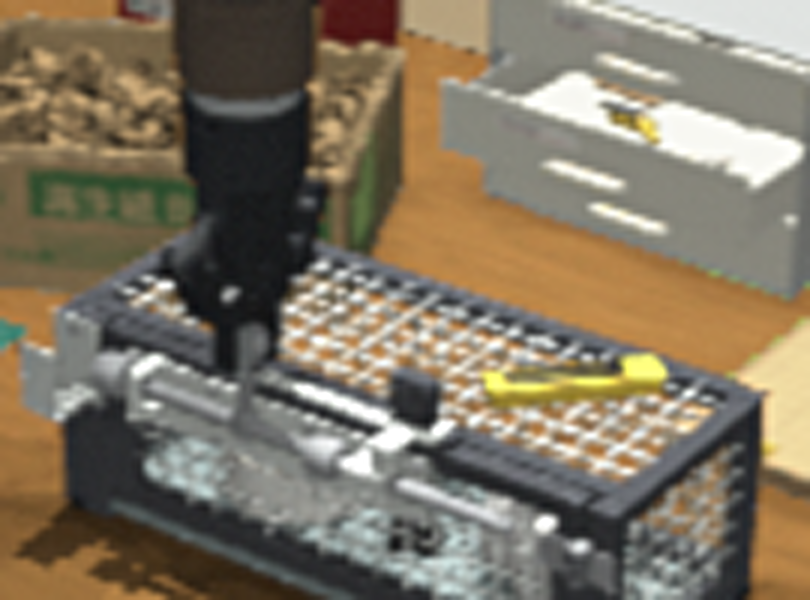

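```bash
python3 -m crank '{"dp":[[0,0,-0.06],[0,0.08,-0.01],[0,0.16,-0.02],[0,0.16,-0.02],[0,0.16,-0.02],[0,0.08,-0.01],[0,0,0]],"turn":[[0,0,0],[-0.015,0,0],[-0.03,0,0],[-0.03,0,0],[-0.03,0,0],[-0.015,0,0],[0,0,0]],"hand":[255,255,255,255,255,255,255]}'
python3 - <<'E'
from h import *
plan([.561,.078,.152],.03)
s=snap('scene','s7'); crop(s,'s7c',255,130,390,230,6)
E
```

```text
time_s: 9.85
eef_pos: [0.5389, 0.0222, 0.1641]
eef_rot: [-0.536, 0.461, 0.537, 0.46]
wrist_force: [0.6, 0.7, -4.6]
gripper_width: 0.274
t 9.85 p [0.5389 0.0222 0.1641] w 0.274 F [ 0.6  0.7 -4.6] T [ 0.4  -0.39  0.01]
R [[-0.001, -0.989, -0.151], [0.0, -0.151, 0.989], [-1.0, 0.001, 0.0]]
dp units [ 0.303 -0.758  1.294]
turn [-3.02e+00  1.00e-03  0.00e+00] then dp [ 0.303  0.594 -1.377]
turn [ 0.122  0.    -0.001] then dp [ 0.303 -0.594  1.377]
```

View pics/s7c.png

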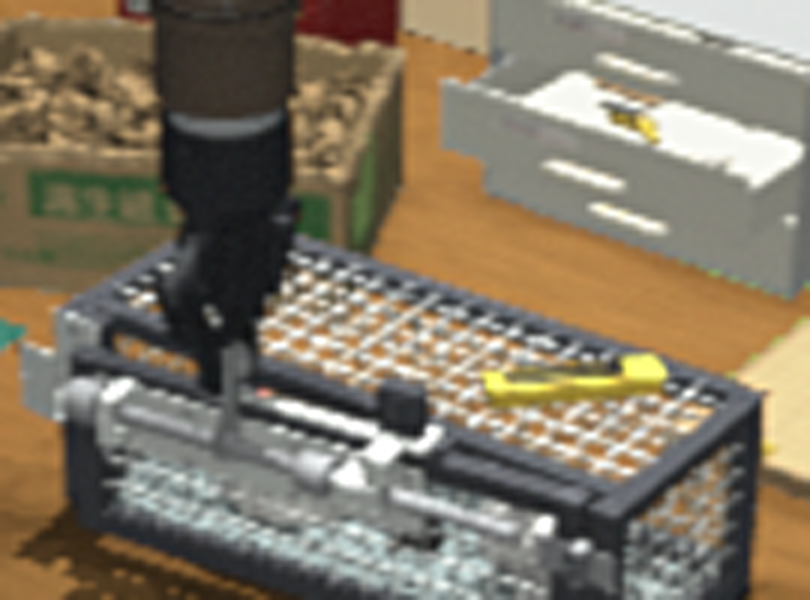

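The gate is opening with the hand: its top rail (crop row ~370) has parted from the roof frame and the nose stays out of the keeper. I'll continue to about 0.3 rad.

```bash
python3 -m crank '{"dp":[[0,0.1,-0.01],[0,0.16,-0.02],[0,0.16,-0.02],[0,0.16,-0.02],[0,0.16,-0.02],[0,0.16,-0.02],[0,0.1,-0.01],[0,0,0],[0,0,0]],"turn":[[-0.02,0,0],[-0.03,0,0],[-0.03,0,0],[-0.03,0,0],[-0.03,0,0],[-0.03,0,0],[-0.02,0,0],[0,0,0],[0,0,0]],"hand":[255,255,255,255,255,255,255,255,255]}'
python3 - <<'E'
from h import *
plan([.561,.078,.152],.03)
s=snap('scene','s8'); crop(s,'s8c',255,130,390,230,6)
s=snap('top','t8'); crop(s,'t8c',210,115,370,235,5)
H=np.array([.5934,-.187]); d=ctrl.state()['eef_pos'][:2]-H
print('r',np.hypot(*d),'theta',np.arctan2(-d[0],d[1])-np.arctan2(.029,.213))
E
```

```text
time_s: 10.8
eef_pos: [0.502, 0.0085, 0.164]
eef_rot: [-0.577, 0.408, 0.578, 0.408]
wrist_force: [3.1, 1.2, -4.9]
gripper_width: 0.273
t 10.8 p [0.502  0.0085 0.164 ] w 0.273 F [ 3.1  1.2 -4.9] T [ 0.71 -0.92 -0.19]
R [[-0.0, -0.943, -0.334], [0.0, -0.334, 0.943], [-1.0, -0.0, 0.0]]
dp units [ 0.301 -1.97   1.144]
turn [-2.831 -0.     0.   ] then dp [ 0.301  1.526 -1.692]
turn [0.311 0.    0.   ] then dp [ 0.301 -1.526  1.692]
r 0.21562294479803215 theta 0.29486542524530135
```

View pics/s8c.png

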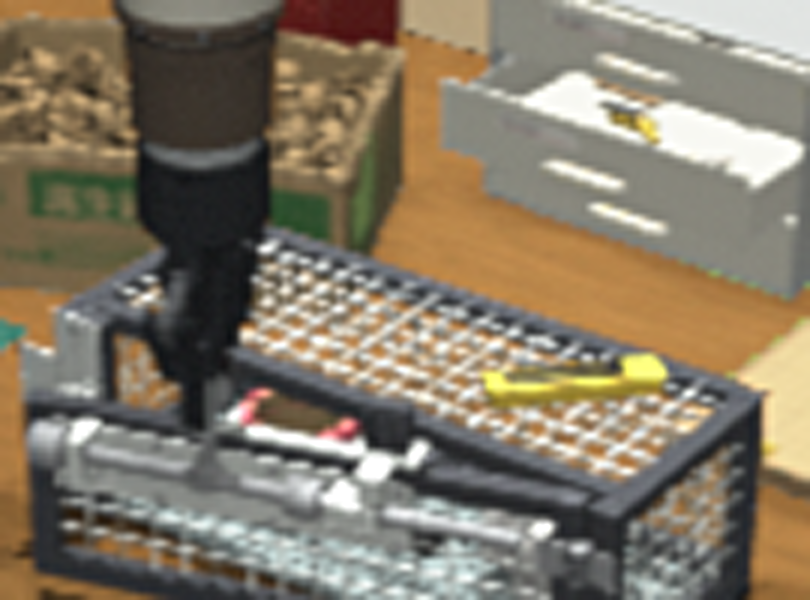

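View pics/t8c.png

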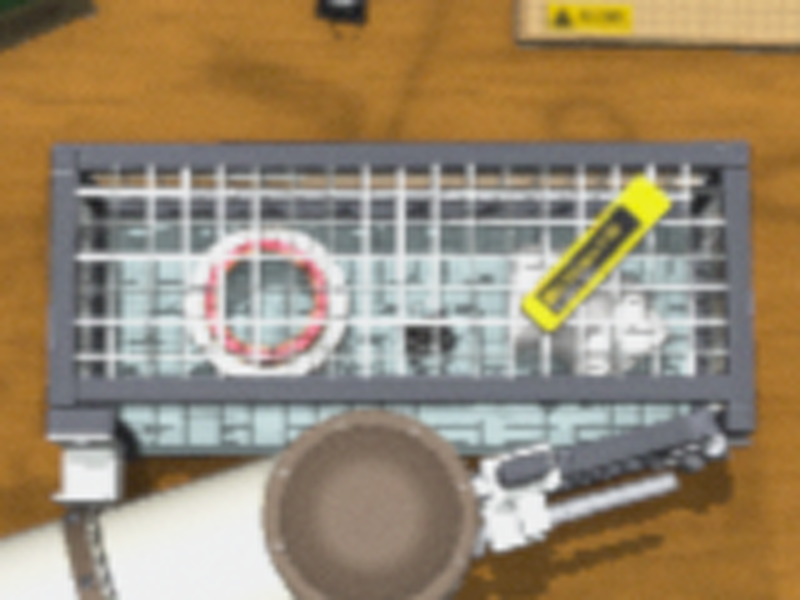

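```bash
python3 -m crank '{"dp":[[0,0,0],[0,0,0],[0,0,0],[0,0,0],[0,0,0]],"turn":[[0,0,0],[0,0,0],[0,0,0],[0,0,0],[0,0,0]],"hand":[255,255,255,255,255]}'
python3 - <<'E'
from h import *
st=ctrl.state(); print(st['eef_pos'],st['wrist_force'],np.abs(st['joint_vel']).max())
s=load('top0'); t=load('t8')
P=lambda u,v,z:atz(t,210+u/5-.4,115+v/5-.4,z)
a=P(710,425,.142);b=P(570,463,.142);g=P(525,467,.184);print(a,b,'gate angle',np.arctan2(a[0]-b[0],b[1]-a[1])-.03,'grip dist from hinge',np.hypot(*(g[:2]-[.5934,-.187])),'stop pos before',np.hypot(.5915-.5934,-.0739+.187))
E
```

```text
time_s: 11.4
eef_pos: [0.5023, 0.0085, 0.1642]
eef_rot: [0.578, -0.408, -0.577, -0.408]
wrist_force: [3.8, 0.8, -4.5]
gripper_width: 0.273
[0.5023069  0.00849766 0.16416164] [ 3.76105953  0.79078532 -4.5463217 ] 0.0018228466717477869
[ 0.5909991  -0.18381009  0.142     ] [ 0.56728739 -0.10408929  0.142     ] gate angle 0.2591013446202778 grip dist from hinge 0.11671108468288821 stop pos before 0.1131159582021918
```

```bash
python3 -c "
from h import *
print(ctrl.finish_job())
s=load('top0')"
```

```text
the job is handed in; nothing more can be done
None
```

I handed the job in at about 11.4 s, with the hand still gripping the bolt knob and the gate held open about 10 cm. No verdict is reported, so I can't confirm the result.

- **Lock:** I slid the lock grip 88 mm along the rail, until it hit a hard stop (29 N on the wrist) with the bolt still shut.
- **Bolt:** I took the ball knob, raised it about 9 mm, and drew it back about 49 mm by hand travel. The picture showed the nose clear of the keeper.
- **Gate:** I swung it open about its hinge line to about 0.29 rad going by the hand's position. A rough reading from the top picture gave 0.26 rad; both are inside the 0.20 to 0.42 rad limits.

**Last checks:**
- **Stillness and force:** the arm was still (joint speeds under 0.002 rad/s), and the wrist read 3.8 N sideways and 4.5 N downward.
- **Grip opening:** it read 23 mm on the 26 mm ball, but the grip held throughout.
- **Lock position:** a rough top-picture reading put the lock grip about 3.6 mm from where the hand had left it, which is inside the 7 mm limit and about the reading error.
- **Bystanders:** the blade case looked unmoved on the roof. I kept clear of the wood block, pen and weight, but didn't measure them again at the end.

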